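Tip the coin weight into the notched corner and lay it in the round dish

ROBOT

A 6-joint arm with a two-finger parallel gripper is mounted at the origin on a cart in front of the work surface, level with it; the furniture and walls round the work are solid. World frame = base frame: x ahead of the robot, y to its left, z up, the work surface at z = 0. Lengths are in m, angles in rad, forces in N, time in s.
With the tool pointing down it reaches from about 0.35 to 0.775 m from the base axis. Payload 5.5 kg.
Tool frame: the origin (TCP) lies at the very end of the fingers, on their centre line; the grasp point (between the pads) lies env.hold_point_z behind it (env.hold_point_z is the distance from the TCP to the grasp point, in m); z points along the fingers, y is the line along which they close (so a half turn about z gives the same grasp; the last joint's range is limited). The gripper opens to 85 mm and grips with 20 to 120 N. Pads are 22 mm wide; open, the fingers measure 114 mm over their backs; the gripper's body (76 mm by 85 mm) begins 54 mm behind the grasp point. The pads swing forward as they close: fully open they stand 13 mm farther back than shut.
Start: joints at [-1.371, 0.313, 0.046, 1.304, 0, 1.431], TCP at [0.192, -0.542, 0.2] pointing down, gripper open.
Joint ranges: [-2.76, 2.76], [-0.86, 1.69], [-1.03, 1.26], [-2.2, 2.34], [-1.47, 1.5], [-3.14, 3.14]. Speed limits (rad/s): [2.57, 2.57, 3.14, 3.14, 3.14, 3.14].

INTERFACE

Orientations are given as a unit quaternion [w, x, y, z].
In Python, from workcell import env gives the robot as it stands.
- The arm moves only by the tool carry_out, never from a script. Its argument "steps" is a list of rows, each a list of 3 entries, a list of its own where there are three numbers: the turn, a rotation vector about the tool's x, y, z in degrees, then the shift along the tool's x, y, z in cm, then the closure in counts, from 0 (fully open) to 255 (shut). A call has exactly 8 rows; each row is the pose to reach, as a shift and turn from the pose commanded when the call began, along the tool's axes at that moment; what a row does not reach only later rows make up. A row lasts 1/8 s, in which the tool goes at most 62.5 mm and 10.7 degrees, less where a joint would pass 70% of its speed; a pose out of reach is approached as far as the arm can. A call with a gripper value outside its range is refused whole. The fingers move at their own pace and stop on an object; "force" is the grip in N (left out, the last holds). Time passes only in rows, so rows that repeat a pose let the fingers close, or fill a call up. It gives the time, the measured TCP pose, the force, the opening and the grip force at its end, in the units of the state.
- env.get_state(): the state, without advancing time (a new reading comes with each control period).
- env.read_camera(name): name is "side" or "top" or "wrist"; returns (picture, depth): 384x512x3 uint8, red, green, blue; 384x512 float32, m along the optical axis (not along the pixel's ray), 0 where there is no reading.
- env.get_calibration(name): a dict with "fx", "fy", "cx", "cy" (pixels), "D" ([k1, k2, p1, p2, k3] as OpenCV has them; the pictures are not rectified), "origin" and "orientation" of the camera in the world. Camera axes: x right, y up, looking along -z (the intrinsics and any distortion apply to the point x, -y, -z); pixel columns grow to the right and rows downward; lengths in m; the calibration is good to about 2 mm. A picture is of the moment at which its call begins: read the wrist's pose just before it. get_calibration takes no time and is no camera call; for the wrist camera it gives the pose at the moment of the call.
- env.hand_in(): hands the job in; it is judged then, once.
The state is a dict: "clock": time; "joint_pos": joint angles; "qvel": joint speeds; "tau": joint torques, N m; "tcp_pos": TCP position; "orientation": TCP orientation; "wrist_force": force on the tool from outside, world axes, zero at the start; "ft_torque": the same for the moment, N m; "finger_gap": finger opening in m; "grip_force": force on a finger pad.
Only numpy, scipy, OpenCV 4.12 (cv2) and the standard library are available. Lean on these libraries where they do the work, as an engineer would, in place of code of your own. Each camera call takes 0.05 s, during which the arm holds its last target. There are 200 camera calls.

TASK

Press the black thumb lever of the tipping tray all the way down so that the flat coin weight slides into the tray's notched corner, and let the tray come back level. Then pick the coin out at the notch and put it flat in the round dish, not in the square tray.

Things in the scene. Friction and masses are not known exactly. Their poses are not given: they have to be found in the camera images.
- tipper: dark steel stand of a shallow square aluminium tray (inside 110 x 110 mm, walls 10 mm high, 4 mm thick) set cornerwise. The corner nearest the robot is cut open by a 30 mm notch; a black thumb lever sticks out below it. Origin on the table under the hinge; x from the notched corner to the opposite closed corner, y along the hinge, z up
- tipping_tray (a joint): hinge of the tray, rad: 0 = level (at rest), 0.42 = fully tipped towards the notched corner, lever pad at its lowest. Pressing the lever takes about 3 N; released, the tray falls back level by itself
- lever_pad (a point): centre of the top face of the black ribbed lever pad (36 x 46 mm, 52 mm above the table at rest). Pressed straight down it goes 35 mm to its stop and shifts only 3 mm sideways; it lies 83 mm in front (-x) of the pocket
- pocket (a point): point on the tray's floor, 50 mm above the table over the hinge, where the coin's centre lies once it is home in the notched corner. Its edge then stands 7 mm out of the notch, so it can be gripped along x: one finger outside the notch (40 mm free to the lever pad), one inside the tray. The floor reaches 8 mm in front of the coin's edge. Axes as the stand's when level
- coin_center (a point): centre (half-way up) of the flat steel coin weight, a disc 40 mm across and 8 mm thick, about 60 g, lying flat in the tray, at first in the half away from the notch. z is the disc's axis. It slides easily on the tray, in about a second when tipped
- round_dish_in (a point): centre of the inner floor of the round grey dish, fixed to the table: inside diameter about 115 mm, floor 4 mm, rim 12 mm above the table. A grey square tray of 105 mm (not listed) is there too; either may be left or right of the tipping tray. Between the tray and the left place a bag sealer with a raised arm stands further back (x over 0.6 m): carry the coin straight, in front of it
Not all that is in view belongs to the job. Leave any pink look-alike of the part that bears round_dish_in alone.

How it is judged:
On the way:
1. the tray is tipped and the coin has slid into its notched corner (value of joint tipping_tray above 0.28 rad and distance between coin_center and pocket below 0.012 m), for 0.1 s.
At the end, for the whole second after the job is handed in: the coin lies flat (within 10 degrees) and still on the floor of the round dish, its centre within 40 mm of the dish's centre, and the tipping tray is back level (within 3 degrees) (horizontal distance between coin_center and round_dish_in below 0.04 m and z of coin_center in the frame of round_dish_in below 0.008 m and angle between the z axis of coin_center and the z axis of round_dish_in, either way round below 0.17 rad and linear speed of coin below 0.02 m/s and value of joint tipping_tray below 0.05 rad); the robot touches nothing.
It also fails if it takes over 54 s, if anything falls off the work surface, if the arm or the gripper's body presses on something with over 40 N, if the wrist force passes 120 N, or if a joint passes its speed limit or range.

## Working session

There is one attempt and no reset: what is moved stays moved. The work goes in short steps, Python scripts to look and compute and a tool call to move; the robot and the scene stay as the last step left them, time stands still between calls to the robot, and variables do not carry over. Pictures are saved under pics/ and viewed, at most 10 in all, crops included, and the job is handed in when it is done.

Besides the shell and the picture viewer there is one more tool, called after "Emit:" by a JSON object that holds its "op" and its "data", one argument or row to a line. carry_out: Moves the arm, as the interface text tells. Its arguments: {"type":"object","properties":{"steps":{"type":"array","items":{"type":"array"}},"force":{"type":"number"}},"required":["steps"]}

```bash
mkdir -p pics; cat > h.py <<'E'
import numpy as np, cv2
from scipy.spatial.transform import Rotation as R
from workcell import env
def q2R(q): return R.from_quat([q[1],q[2],q[3],q[0]])
def cam(n):
    c=env.get_calibration(n); p,d=env.read_camera(n); return c,p,d
def world(c,d,uv,z=None):
    uv=np.atleast_2d(np.array(uv,float))
    K=np.array([[c['fx'],0,c['cx']],[0,c['fy'],c['cy']],[0,0,1]])
    n=cv2.undistortPoints(uv[:,None],K,np.array(c['D'],float))[:,0]
    ray=np.c_[n[:,0],-n[:,1],-np.ones(len(n))]
    Rm=q2R(c['orientation']); o=np.array(c['origin']); w=Rm.apply(ray)
    if z is not None: s=(z-o[2])/w[:,2]
    else: s=np.array([np.median([x for x in d[int(v)-1:int(v)+2,int(u)-1:int(u)+2].ravel() if x>0] or [0]) for u,v in uv])
    return o+w*s[:,None]
def save(n,p): cv2.imwrite('pics/'+n,p[:,:,::-1])
E
python3 - <<'E'
from h import *
for n in('top','side'):
    c,p,d=cam(n); save(n+'0.png',p); np.savez('/tmp/'+n,p=p,d=d); print(n,c)
s=env.get_state(); print(s, env.hold_point_z)
E
```

```text
top {'fx': 362.62603905484195, 'fy': 362.62603905484195, 'cx': 253.8358529805036, 'cy': 190.78577407414, 'D': array([-0.0273653,  0.       ,  0.       ,  0.       ,  0.       ]), 'origin': array([0.49760977, 0.1036787 , 0.92544867]), 'orientation': array([-0.69991905, -0.04048753,  0.03029356,  0.71242992])}
side {'fx': 370.2730490897148, 'fy': 370.2730490897148, 'cx': 258.5849050873014, 'cy': 188.80947473254867, 'D': array([-0.0314429,  0.       ,  0.       ,  0.       ,  0.       ]), 'origin': array([0.11483989, 0.89879549, 0.48256706]), 'orientation': array([-0.21150118, -0.14359795,  0.52636342,  0.81091827])}
{'clock': 0.1, 'joint_pos': array([-1.37061227e+00,  3.13912479e-01,  4.50860402e-02,  1.30362209e+00,
        7.88067900e-07,  1.43119131e+00]), 'qvel': array([-1.26703022e-03, -2.21784276e-03,  1.66524178e-03,  6.40056136e-05,
        6.82711800e-04,  1.56338808e-03]), 'tau': array([ 3.24083601e-03, -4.81726313e+01,  2.99243456e+01,  1.27791447e-02,
       -4.15325758e-05,  2.03296047e-07]), 'tcp_pos': array([ 0.19152506, -0.54161525,  0.19950272]), 'orientation': array([-8.25735565e-04,  9.85602267e-01,  1.69078351e-01, -2.46245709e-05]), 'wrist_force': array([-0.5307356 ,  1.00133013, -1.10020636]), 'ft_torque': array([ 0.04614747,  0.04369613, -0.00180986]), 'grip_force': 0.0, 'finger_gap': 0.08516733989828287} 0.0187
```

View pics/top0.png

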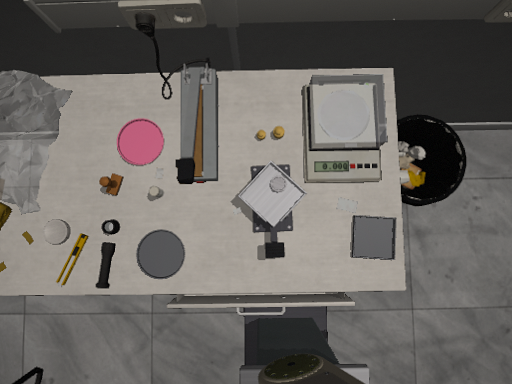

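View pics/side0.png

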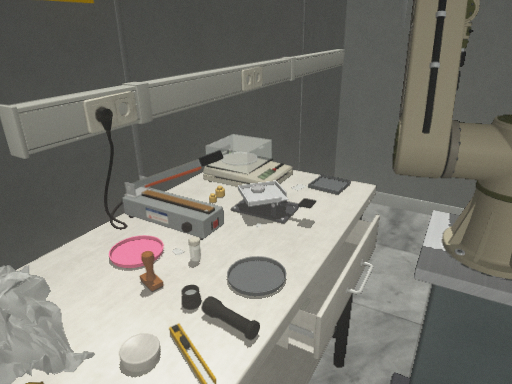

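Top view: the coin is at about (278,185) in the tipping tray and the black lever pad is at (275,250). The round grey dish is at (161,254), on the left. Possible mix-ups are:
- **Dish:** the pink look-alike (140,142), the grey square tray (373,237), the white bowl (56,232) and the scale pan (345,115).
- **Coin:** the scale weights (262,134) and (279,131).
- **Lever pad:** the black cap (111,227) and the sealer handle (185,170).

By the description I choose the dish at (161,254), the lever at (275,250) and the coin at (278,185).

```bash
python3 - <<'E'
from h import *
f=np.load('/tmp/top.npz'); p,d=f['p'],f['d']; c=env.get_calibration('top')
cr=p[150:285,125:320]; cv2.imwrite('pics/crop1.png',cv2.resize(cr,None,fx=4,fy=4,interpolation=cv2.INTER_CUBIC)[:,:,::-1])
for n,uv in dict(coin=(278,185),pad=(275,250),dish=(161,254),square=(373,237),trayc=(271,200),L=(237,195),Rr=(305,195),T=(271,163),B=(274,229)).items():
    print(n,world(c,d,uv).round(4))
# dish fit
g=p.astype(int); m=((g.max(2)<110)).astype(np.uint8)[215:290,125:200]
n,l,st,ce=cv2.connectedComponentsWithStats(m); i=1+st[1:,4].argmax(); ct=ce[i]+[125,215]; print('dish',ct,st[i],world(c,d,ct,z=.006))
m=((g.max(2)<60)).astype(np.uint8)[238:265,255:295]
n,l,st,ce=cv2.connectedComponentsWithStats(m); i=1+st[1:,4].argmax(); ct=ce[i]+[255,238]; print('pad',ct,st[i],world(c,d,ct,z=.052))
E
```

```text
coin [[0.5979 0.057  0.0573]]
pad [[0.4429 0.0676 0.0535]]
dish [[0.4342 0.3533 0.0044]]
square [[ 0.4679 -0.1814  0.0056]]
trayc [[0.5624 0.0745 0.052 ]]
L [[0.5805 0.1595 0.0016]]
Rr [[ 0.5773 -0.0141  0.0024]]
T [[0.6527 0.0725 0.0523]]
B [[0.4926 0.0683 0.0397]]
dish [160.08945687 254.09265176] [  11   15   49   49 1878] [[0.43409926 0.35522162 0.006     ]]
pad [274.10752688 249.31182796] [ 10   3  19  17 279] [[0.44448578 0.06962526 0.052     ]]
```

View pics/crop1.png

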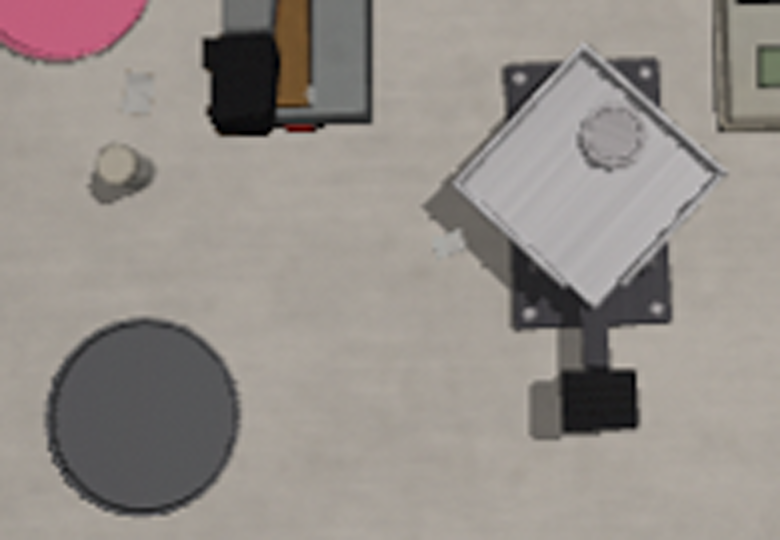

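```bash
cat >> h.py <<'E'
def delta(pos,yang,frm=None):
    """tool-frame shift cm & rotvec deg to reach pos, tool down, tool y at world angle yang(deg)"""
    s=env.get_state(); p,r=(s['tcp_pos'],q2R(s['orientation'])) if frm is None else frm
    a=np.radians(yang); y=np.array([np.cos(a),np.sin(a),0]); z=np.array([0,0,-1.]); x=np.cross(y,z)
    t=R.from_matrix(np.c_[x,y,z])
    print('turn',np.degrees((r.inv()*t).as_rotvec()).round(2),'shift',(r.inv().apply(np.array(pos)-p)*100).round(2))
    return np.array(pos),t
E
python3 - <<'E'
from h import *
c=env.get_calibration('top')
cr=np.array([(586,45),(595,305),(456,183),(722,173)])/4+[125,150]
w=world(c,None,cr,z=.058); print(w.round(4))
print([np.degrees(np.arctan2(*(v[1::-1]))) for v in (w[0]-w[1],w[2]-w[3])])
b=np.array([(503,65),(658,60),(671,322),(513,328)])/4+[125,150]
v=world(c,None,b,z=.008); print(v.round(4)); print([np.degrees(np.arctan2(*(v[i]-v[j])[1::-1])) for i,j in((0,3),(1,2),(0,1),(3,2))])
delta([.40,-.2,.2],2); delta([.4445,.07,.2],2)
E
```

```text
[[ 0.656   0.0714  0.058 ]
 [ 0.4992  0.0695  0.058 ]
 [ 0.5736  0.1513  0.058 ]
 [ 0.5767 -0.0084  0.058 ]]
[np.float64(0.7072013570763773), np.float64(91.1107028042989)]
[[0.6532 0.123  0.008 ]
 [0.6545 0.0238 0.008 ]
 [0.4878 0.0201 0.008 ]
 [0.4858 0.1194 0.008 ]]
[np.float64(1.2292370864702977), np.float64(1.277547293331124), np.float64(90.76011724071911), np.float64(91.1838280248615)]
turn [-7.000e-02 -7.000e-02 -7.253e+01] shift [ 31.04 -25.26  -0.  ]
turn [-7.000e-02 -7.000e-02 -7.253e+01] shift [ 4.424e+01 -4.923e+01  4.000e-02]
```

Emit:
{"op": "carry_out", "data": {
  "steps": [
    [[0,0,-9],[3.9,-3.2,0],255],
    [[0,0,-18],[7.8,-6.3,0],255],
    [[0,0,-27],[11.6,-9.5,0],255],
    [[0,0,-36],[15.5,-12.6,0],255],
    [[0,0,-45],[19.4,-15.8,0],255],
    [[0,0,-54],[23.3,-19,0],255],
    [[0,0,-63],[27.2,-22.1,0],255],
    [[0,0,-71.5],[31,-25.3,0],255]
  ]
}}

```text
clock: 1.1
tcp_pos: [0.4001, -0.1987, 0.2001]
orientation: [-0.0, 0.699, 0.715, -0.0]
wrist_force: [1.2, -0.8, 0.6]
finger_gap: -0.0002
grip_force: 0.0
```

```bash
python3 - <<'E'
from h import *
s=env.get_state(); print(s['clock'],s['tcp_pos'],s['joint_pos'],s['finger_gap'])
delta([.4445,.07,.14],1)
E
```

```text
1.1 [ 0.40009214 -0.19874179  0.20006986] [-6.41076841e-01  6.54392334e-02 -2.61416090e-01  1.24407464e+00
 -1.02846825e-05  9.08038752e-01] -0.00022341996175674045
turn [-0.01 -0.    0.24] shift [26.77  5.02  6.01]
```

Emit:
{"op": "carry_out", "data": {
  "steps": [
    [[0,0,0.2],[4,0.8,1],255],
    [[0,0,0.2],[8.5,1.6,2],255],
    [[0,0,0.2],[13,2.5,3],255],
    [[0,0,0.2],[17.5,3.3,4],255],
    [[0,0,0.2],[22,4.1,5],255],
    [[0,0,0.2],[25,4.7,5.5],255],
    [[0,0,0.2],[26.8,5,6],255],
    [[0,0,0.2],[26.8,5,6],255]
  ]
}}

```text
clock: 2.1
tcp_pos: [0.4444, 0.0695, 0.1396]
orientation: [-0.001, 0.701, 0.713, -0.001]
wrist_force: [0.2, 0.3, 0.5]
finger_gap: 0.0003
grip_force: 0.0
```

```bash
python3 - <<'E'
from h import *
s=env.get_state(); print(s['clock'],s['tcp_pos'],s['joint_pos'])
c,p,d=cam('wrist'); save('wrist1.png',p); np.savez('/tmp/wrist1',p=p,d=d); print(c)
np.save('/tmp/wrist1c.npy',c,allow_pickle=True)
delta([.4445,.07,.06],1)
E
```

```text
2.1 [0.44437474 0.06947269 0.13958701] [-2.36507123e-02  1.03773146e-01 -3.70685006e-01  1.09797162e+00
 -1.14541680e-04  1.53117549e+00]
{'fx': 284.54618879837875, 'fy': 284.54618879837875, 'cx': 256.63601969894347, 'cy': 192.62121278827973, 'D': array([-0.07153062,  0.        ,  0.        ,  0.        ,  0.        ]), 'origin': array([0.44385609, 0.13960486, 0.31312302]), 'orientation': array([ 9.90312334e-01, -1.38647553e-01, -8.11824206e-04,  7.59463732e-03])}
turn [-0.07  0.02 -0.15] shift [0.13 0.01 7.99]
```

View pics/wrist1.png

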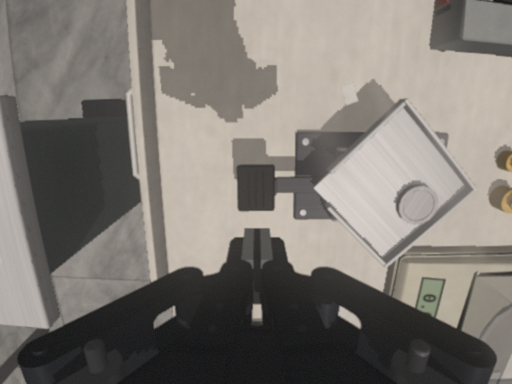

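The wrist view shows the ribbed lever pad at about (256,188), the tray notch at about (318,187) and the coin at (416,203). The closed fingers end at about (257,230).

```bash
python3 - <<'E'
from h import *
f=np.load('/tmp/wrist1.npz'); d=f['d']; c=np.load('/tmp/wrist1c.npy',allow_pickle=True).item()
print(world(c,d,[(256,188),(238,166),(274,210),(238,210),(274,166)],z=.052).round(4))
print(world(c,d,[(256,188),(416,200)]).round(4))
print('corners',world(c,d,[(315,187),(472,184),(405,102),(387,264)],z=.06).round(4))
E
```

```text
[[0.4442 0.0696 0.052 ]
 [0.4271 0.0905 0.052 ]
 [0.462  0.0477 0.052 ]
 [0.427  0.0472 0.052 ]
 [0.4606 0.091  0.052 ]]
[[0.4442 0.0697 0.0525]
 [0.5989 0.0614 0.0569]]
corners [[ 0.4986  0.0735  0.06  ]
 [ 0.6513  0.0791  0.06  ]
 [ 0.5727  0.1513  0.06  ]
 [ 0.5788 -0.0062  0.06  ]]
```

Emit:
{"op": "carry_out", "data": {
  "steps": [
    [[0,0,0],[0,0,4],255],
    [[0,0,0],[0,0,8],255],
    [[0,0,0],[0,0,8.8],255],
    [[0,0,0],[0,0,9.6],255],
    [[0,0,0],[0,0,10.4],255],
    [[0,0,0],[0,0,11.2],255],
    [[0,0,0],[0,0,11.8],255],
    [[0,0,0],[0,0,12.1],255]
  ]
}}

```text
clock: 3.15
tcp_pos: [0.445, 0.0685, 0.0192]
orientation: [0.0, 0.702, 0.712, -0.0]
wrist_force: [-0.7, 0.2, 2.9]
finger_gap: 0.0001
grip_force: 1.5
```

Emit:
{"op": "carry_out", "data": {
  "steps": [
    [[0,0,0],[0,0,0.1],255],
    [[0,0,0],[0,0,0.1],255],
    [[0,0,0],[0,0,0.1],255],
    [[0,0,0],[0,0,0.1],255],
    [[0,0,0],[0,0,0.1],255],
    [[0,0,0],[0,0,0.1],255],
    [[0,0,0],[0,0,0.1],255],
    [[0,0,0],[0,0,0.1],255]
  ]
}}

```text
clock: 4.15
tcp_pos: [0.4451, 0.0685, 0.0183]
orientation: [0.0, 0.702, 0.712, 0.0]
wrist_force: [-1.0, 0.6, 2.5]
finger_gap: 0.0002
grip_force: 1.3
```

```bash
python3 - <<'E'
from h import *
s=env.get_state(); print(s['clock'],s['tcp_pos'],s['wrist_force'])
c,p,d=cam('side'); a=cv2.resize(p[130:260,170:370],(500,325)); cw,pw,dw=cam('wrist')
save('tip.png',np.hstack([a,cv2.resize(pw[90:300,220:500],(300,325))]))
E
```

```text
4.15 [0.44510907 0.06850375 0.01827226] [-0.96019065  0.59394782  2.50015197]
```

View pics/tip.png

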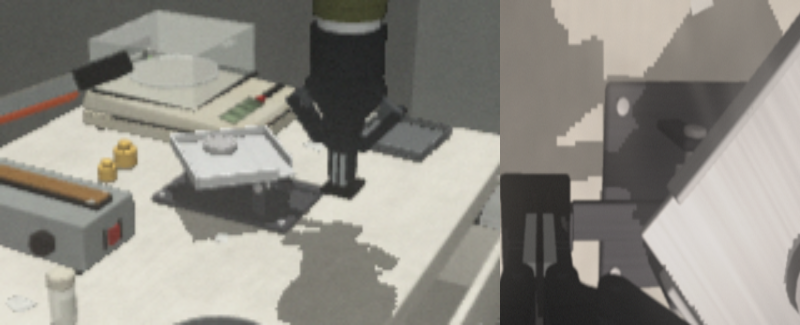

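The side crop shows the tray tipped and the closed fingers on the lever pad. The coin is still in the far half, at crop (220,145), so it hasn't slid. The lever has about 1 to 2 mm left to its stop, so I'll press further.

Emit:
{"op": "carry_out", "data": {
  "steps": [
    [[0,0,0],[0,0,0.2],255],
    [[0,0,0],[0,0,0.3],255],
    [[0,0,0],[0,0,0.3],255],
    [[0,0,0],[0,0,0.3],255],
    [[0,0,0],[0,0,0.3],255],
    [[0,0,0],[0,0,0.3],255],
    [[0,0,0],[0,0,0.3],255],
    [[0,0,0],[0,0,0.3],255]
  ]
}}

```text
clock: 5.25
tcp_pos: [0.445, 0.0685, 0.0153]
orientation: [0.0, 0.702, 0.712, -0.0]
wrist_force: [-0.8, -0.8, 2.4]
finger_gap: 0.0001
grip_force: 1.3
```

```bash
python3 - <<'E'
from h import *
s=env.get_state(); print(s['clock'],s['tcp_pos'],s['wrist_force'])
o=np.load('/tmp/side.npz')['p']
c,p,d=cam('side'); t=[cv2.resize(x[165:235,210:320],(400,255),interpolation=cv2.INTER_CUBIC) for x in (o,p)]
save('tip2.png',np.hstack(t))
E
```

```text
5.25 [0.44502573 0.06846901 0.01526004] [-0.79514033 -0.8347219   2.410524  ]
```

View pics/tip2.png

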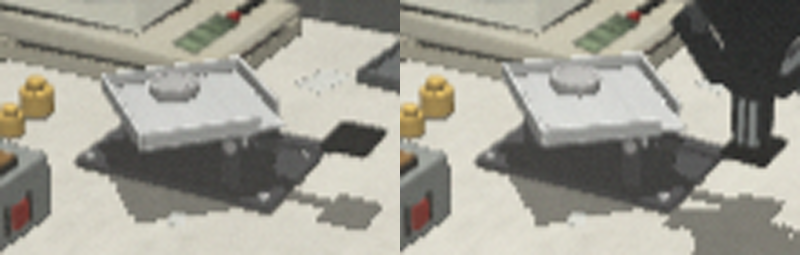

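The tray has barely tipped, and the pad is only about 9 mm lower than at rest. The pads seem to sit further back than the TCP, so I'll measure the pad height and tray tilt from depth.

```bash
python3 - <<'E'
from h import *
o=np.load('/tmp/top.npz'); c,p,d=cam('top')
save_=[]
for dd in (o['d'],d):
    print(world(c,dd,[(270,250),(266,250),(280,250),(271,175),(271,205),(272,215),(255,195),(288,195)]).round(4).tolist())
c,p,d=cam('wrist'); print(p[175:215:5,225:300:8].max(2)); 
uv=[(u,v) for v in (170,188,205) for u in (240,245,268,272)]
print(np.c_[uv,world(c,d,uv).round(4)])
cv2.imwrite('pics/w3.png',cv2.resize(p[130:260,200:360],(640,520))[:,:,::-1])
E
```

```text
[[0.4432, 0.0795, 0.0546], [0.4433, 0.089, 0.0533], [0.4427, 0.0557, 0.0531], [0.6235, 0.0731, 0.0505], [0.5504, 0.0747, 0.0509], [0.5262, 0.0728, 0.0505], [0.5754, 0.1129, 0.0497], [0.5739, 0.0331, 0.0502]]
[[0.4725, 0.0925, 0.5233], [0.4727, 0.0969, 0.5257], [0.4722, 0.0815, 0.522], [0.6225, 0.0734, 0.0575], [0.5502, 0.0748, 0.0536], [0.5262, 0.0729, 0.052], [0.5749, 0.1129, 0.0554], [0.5736, 0.0333, 0.0537]]
[[138 136 135 133 132 136 136 137 151 207]
 [137 135 135 134 135 135 135 211 211 209]
 [137 136 134 133 137 137 141 160 163 161]
 [135 134 136 135 136 139 136 134 137 135]
 [136 137 135 137 136 137 136 134 137 135]
 [128 131 130 129 133 133 139 138 135 134]
 [ 57  54  52  51  48  49  47  52 136 134]
 [ 58  55  51  51  49  49  48  49 210 206]]
[[ 2.400e+02  1.700e+02  4.339e-01  1.004e-01 -2.000e-04]
 [ 2.450e+02  1.700e+02  4.372e-01  1.004e-01 -2.000e-04]
 [ 2.680e+02  1.700e+02  4.528e-01  1.006e-01 -0.000e+00]
 [ 2.720e+02  1.700e+02  4.555e-01  1.007e-01 -1.000e-04]
 [ 2.400e+02  1.880e+02  4.338e-01  8.780e-02 -3.000e-04]
 [ 2.450e+02  1.880e+02  4.373e-01  8.780e-02 -4.000e-04]
 [ 2.680e+02  1.880e+02  4.531e-01  8.800e-02 -2.000e-04]
 [ 2.720e+02  1.880e+02  4.558e-01  8.810e-02  0.000e+00]
 [ 2.400e+02  2.050e+02  4.363e-01  9.040e-02  4.460e-02]
 [ 2.450e+02  2.050e+02  4.390e-01  9.040e-02  4.430e-02]
 [ 2.680e+02  2.050e+02  4.512e-01  9.090e-02  4.540e-02]
 [ 2.720e+02  2.050e+02  4.533e-01  9.100e-02  4.560e-02]]
```

View pics/w3.png

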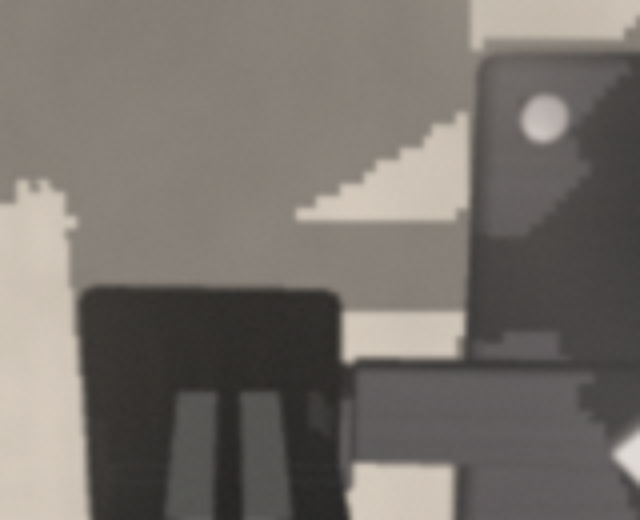

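```bash
python3 - <<'E'
from h import *
s=env.get_state(); print(s['tcp_pos'],s['wrist_force'],s['tau'])
c,p,d=cam('wrist')
uv=[(u,v) for v in (222,226,229,232,236,240,250) for u in (250,265)]
print(np.c_[uv,world(c,d,uv).round(4)])
E
```

```text
[0.44504422 0.06846879 0.01528105] [-0.23174167  0.03303398  2.05853378] [-5.70682716e-02 -3.60347664e+01  2.36672276e+01 -3.80909331e-01
  8.48928146e-03  1.51798613e-04]
[[2.500e+02 2.220e+02 4.417e-01 8.110e-02 4.550e-02]
 [2.650e+02 2.220e+02 4.498e-01 8.160e-02 4.650e-02]
 [2.500e+02 2.260e+02 4.417e-01 7.900e-02 4.600e-02]
 [2.650e+02 2.260e+02 4.498e-01 7.940e-02 4.670e-02]
 [2.500e+02 2.290e+02 4.419e-01 7.980e-02 5.190e-02]
 [2.650e+02 2.290e+02 4.497e-01 8.010e-02 5.230e-02]
 [2.500e+02 2.320e+02 4.420e-01 7.990e-02 5.600e-02]
 [2.650e+02 2.320e+02 4.496e-01 7.980e-02 5.550e-02]
 [2.500e+02 2.360e+02 4.420e-01 7.960e-02 6.020e-02]
 [2.650e+02 2.360e+02 4.494e-01 7.960e-02 5.990e-02]
 [2.500e+02 2.400e+02 4.422e-01 8.020e-02 6.590e-02]
 [2.650e+02 2.400e+02 4.493e-01 7.980e-02 6.480e-02]
 [2.500e+02 2.500e+02 4.424e-01 7.980e-02 7.540e-02]
 [2.650e+02 2.500e+02 4.490e-01 8.000e-02 7.540e-02]]
```

```bash
python3 - <<'E'
from h import *
f=np.load('/tmp/wrist1.npz'); d=f['d']; c=np.load('/tmp/wrist1c.npy',allow_pickle=True).item()
uv=[(u,v) for v in (222,226,229,232,236,240,250) for u in (250,265)]
print(np.c_[uv,world(c,d,uv).round(4)])
Rm=q2R(c['orientation']); q=Rm.inv().apply(np.array([.4444,.0805,.1396])-c['origin']); print('tcp px',c['cx']+c['fx']*q[0]/-q[2],c['cy']-c['fy']*q[1]/-q[2])
E
```

```text
[[ 2.500e+02  2.220e+02  4.378e-01  1.400e-02 -1.000e-04]
 [ 2.650e+02  2.220e+02  4.555e-01  1.420e-02 -2.000e-04]
 [ 2.500e+02  2.260e+02  4.378e-01  8.900e-03 -0.000e+00]
 [ 2.650e+02  2.260e+02  4.556e-01  9.200e-03  0.000e+00]
 [ 2.500e+02  2.290e+02  4.412e-01  8.090e-02  1.765e-01]
 [ 2.650e+02  2.290e+02  4.490e-01  8.110e-02  1.767e-01]
 [ 2.500e+02  2.320e+02  4.413e-01  8.080e-02  1.800e-01]
 [ 2.650e+02  2.320e+02  4.489e-01  8.100e-02  1.803e-01]
 [ 2.500e+02  2.360e+02  4.414e-01  8.080e-02  1.850e-01]
 [ 2.650e+02  2.360e+02  4.488e-01  8.090e-02  1.849e-01]
 [ 2.500e+02  2.400e+02  4.415e-01  8.100e-02  1.898e-01]
 [ 2.650e+02  2.400e+02  4.487e-01  8.110e-02  1.897e-01]
 [ 2.500e+02  2.500e+02  4.418e-01  8.080e-02  1.995e-01]
 [ 2.650e+02  2.500e+02  4.484e-01  8.110e-02  2.000e-01]]
tcp px 256.2131307385625 206.88967958492844
```

In free air the shut fingertips also sit about 31 mm behind the reported TCP, by depth, so the stated TCP geometry is off. I'll work from the measured tip and press about 3 cm further, watching the force.

Emit:
{"op": "carry_out", "data": {
  "steps": [
    [[0,0,0],[0,0,0.4],255],
    [[0,0,0],[0,0,0.8],255],
    [[0,0,0],[0,0,1.2],255],
    [[0,0,0],[0,0,1.6],255],
    [[0,0,0],[0,0,2.0],255],
    [[0,0,0],[0,0,2.3],255],
    [[0,0,0],[0,0,2.5],255],
    [[0,0,0],[0,0,2.6],255]
  ]
}}

```text
clock: 6.45
tcp_pos: [0.4449, 0.0685, -0.0109]
orientation: [-0.0, 0.702, 0.712, -0.0]
wrist_force: [0.9, 0.0, 1.9]
finger_gap: -0.0001
grip_force: 1.0
```

```bash
python3 - <<'E'
from h import *
c,p,d=cam('wrist'); uv=[(u,v) for v in (215,220) for u in (245,268)]; print(world(c,d,uv).round(4))
c,p,d=cam('top'); print(world(c,d,[(271,175),(271,205),(272,215),(255,195),(288,195)]).round(4)); print(env.get_state()['tcp_pos'])
E
```

```text
[[0.4387 0.0835 0.015 ]
 [0.4511 0.0858 0.0208]
 [0.4387 0.0806 0.0151]
 [0.4512 0.0832 0.0212]]
[[0.6176 0.0746 0.0915]
 [0.5497 0.0751 0.0614]
 [0.526  0.0731 0.0583]
 [0.5735 0.1127 0.0715]
 [0.5721 0.0347 0.0708]]
[ 0.4448882   0.06846646 -0.01085422]
```

Emit:
{"op": "carry_out", "data": {
  "steps": [
    [[0,0,0],[0,0,0.1],255],
    [[0,0,0],[0,0,0.1],255],
    [[0,0,0],[0,0,0.1],255],
    [[0,0,0],[0,0,0.1],255],
    [[0,0,0],[0,0,0.1],255],
    [[0,0,0],[0,0,0.1],255],
    [[0,0,0],[0,0,0.1],255],
    [[0,0,0],[0,0,0.1],255]
  ]
}}

```text
clock: 7.55
tcp_pos: [0.4451, 0.0685, -0.0117]
orientation: [0.0, 0.702, 0.712, 0.0]
wrist_force: [-0.7, -0.2, 4.7]
finger_gap: 0.0001
grip_force: 2.0
```

```bash
python3 - <<'E'
from h import *
c,p,d=cam('top'); print(world(c,d,[(271,175),(271,205),(272,215),(272,219)]).round(4)); print(env.get_state()['wrist_force'])
c,p2,d=cam('side'); 
save('tip3.png',np.hstack([cv2.resize(p[155:245,230:320],(400,400),interpolation=cv2.INTER_CUBIC),cv2.resize(p2[150:240,210:300],(400,400),interpolation=cv2.INTER_CUBIC)]))
E
```

```text
[[0.6175 0.0746 0.0923]
 [0.5497 0.0751 0.0622]
 [0.5259 0.0731 0.0597]
 [0.5165 0.0732 0.0547]]
[-0.63844244  0.34721926  4.47659494]
```

View pics/tip3.png

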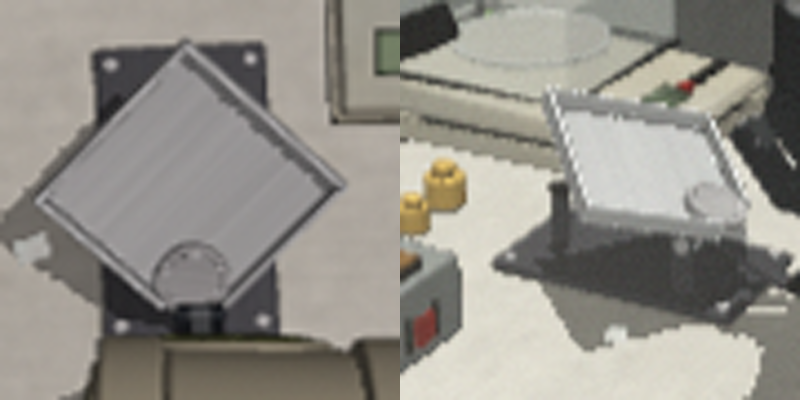

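The tray is fully tipped. The coin is home at the notch, at left crop (190,277), which is image (273,217). I'll release the lever gently.

Emit:
{"op": "carry_out", "data": {
  "steps": [
    [[0,0,0],[0,0,-0.5],255],
    [[0,0,0],[0,0,-1],255],
    [[0,0,0],[0,0,-1.5],255],
    [[0,0,0],[0,0,-2],255],
    [[0,0,0],[0,0,-2.5],255],
    [[0,0,0],[0,0,-3],255],
    [[0,0,0],[0,0,-3.4],255],
    [[0,0,0],[0,0,-3.8],255]
  ]
}}

```text
clock: 8.65
tcp_pos: [0.4449, 0.0685, 0.0264]
orientation: [-0.0, 0.702, 0.712, -0.0]
wrist_force: [-0.8, -0.1, -0.5]
finger_gap: 0.0001
grip_force: 0.0
```

Emit:
{"op": "carry_out", "data": {
  "steps": [
    [[0,0,0],[0,0,-2],255],
    [[0,0,0],[0,0,-5],200],
    [[0,0,0],[0,0,-9],130],
    [[0,0,0],[0,0,-12.5],130],
    [[0,0,0],[0,0,-12.5],130],
    [[0,0,0],[0,0,-12.5],130],
    [[0,0,0],[0,0,-12.5],130],
    [[0,0,0],[0,0,-12.5],130]
  ]
}}

```text
clock: 9.65
tcp_pos: [0.4443, 0.0685, 0.1502]
orientation: [-0.001, 0.702, 0.712, -0.001]
wrist_force: [-0.2, 0.1, -0.5]
finger_gap: 0.0415
grip_force: 0.0
```

```bash
python3 - <<'E'
from h import *
s=env.get_state(); print(s['clock'],s['tcp_pos'],s['finger_gap'])
c,p,d=cam('wrist'); save('wrist4.png',p); np.savez('/tmp/wrist4',p=p,d=d); np.save('/tmp/wrist4c.npy',c,allow_pickle=True)
E
```

```text
9.65 [0.44428586 0.06850301 0.15024862] 0.04152749841743616
```

View pics/wrist4.png

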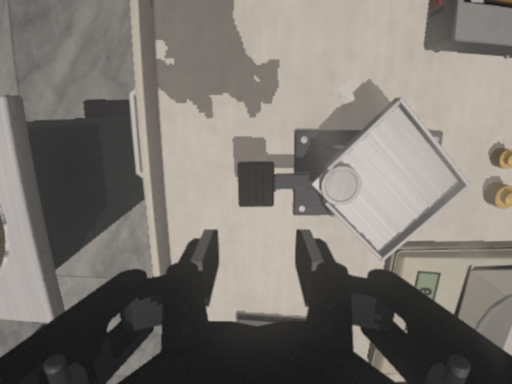

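The wrist view shows the tray level again with the coin in the notch, centred at about (342,184). The fingers are at about 41 mm, with tips near (212,232) and (300,232). I'll measure tip height and coin position.

```bash
python3 - <<'E'
from h import *
f=np.load('/tmp/wrist4.npz'); d,p=f['d'],f['p']; c=np.load('/tmp/wrist4c.npy',allow_pickle=True).item()
for u in (203,208,212,215,297,301,305,310):
    col=np.where(d[215:262,u]<.25)[0]; v=215+col[0]; w=world(c,d,[(u,v+2),(u,v+6)]); print(u,v,w.round(4).tolist())
g=cv2.cvtColor(p,cv2.COLOR_RGB2GRAY)
h=cv2.HoughCircles(cv2.resize(g[150:220,300:385],None,fx=4,fy=4,interpolation=cv2.INTER_CUBIC),cv2.HOUGH_GRADIENT,1,50,param1=100,param2=15,minRadius=60,maxRadius=95)
if h is not None:
    for u,v,r in h[0][:3]: print('coin',300+u/4,150+v/4,r/4,world(c,d,[(300+u/4,150+v/4)],z=.058).round(4))
print(world(c,d,[(342,184),(342,190),(337,184),(385,190)]).round(4), world(c,d,[(342,184),(323,184),(361,184)],z=.058).round(4))
E
```

```text
203 230 [[0.4172, 0.0792, 0.1901], [0.4183, 0.0797, 0.1961]]
208 229 [[0.4196, 0.0793, 0.189], [0.4205, 0.0795, 0.1944]]
212 229 [[0.4218, 0.0796, 0.1896], [0.4226, 0.0797, 0.1948]]
215 229 [[0.4232, 0.0793, 0.1888], [0.4236, 0.0783, 0.1916]]
297 229 [[0.4656, 0.0793, 0.1877], [0.4655, 0.0775, 0.1887]]
301 229 [[0.4675, 0.0799, 0.1889], [0.4666, 0.0801, 0.1943]]
305 229 [[0.4695, 0.08, 0.1891], [0.4686, 0.0801, 0.1943]]
310 230 [[0.4719, 0.0798, 0.19], [0.4709, 0.0801, 0.1955]]
coin 339.875 186.875 18.625 [[0.5255 0.0696 0.058 ]]
[[0.5278 0.0722 0.0567]
 [0.5283 0.0662 0.0569]
 [0.5227 0.0722 0.0572]
 [0.5747 0.0649 0.05  ]] [[0.5273 0.0725 0.058 ]
 [0.5088 0.0722 0.058 ]
 [0.5461 0.0728 0.058 ]]
```

Emit:
{"op": "carry_out", "data": {
  "steps": [
    [[0,0,0],[0,2.5,0],80],
    [[0,0,0],[0.1,5.5,0],80],
    [[0,0,0],[0.1,8.3,0],80],
    [[0,0,0],[0.1,8.3,4],80],
    [[0,0,0],[0.1,8.3,8],80],
    [[0,0,0],[0.1,8.3,10],80],
    [[0,0,0],[0.1,8.3,11.5],80],
    [[0,0,0],[0.1,8.3,11.5],80]
  ]
}}

```text
clock: 10.7
tcp_pos: [0.5271, 0.0706, 0.0352]
orientation: [-0.001, 0.702, 0.712, -0.001]
wrist_force: [-0.5, 0.6, 0.4]
finger_gap: 0.0588
grip_force: 0.0
```

```bash
python3 - <<'E'
from h import *
s=env.get_state(); print(s['clock'],s['tcp_pos'],s['finger_gap'],s['wrist_force'])
c,p,d=cam('wrist'); save('wrist5.png',p); np.savez('/tmp/wrist5',p=p,d=d)
near=d[222:250]; 
for u in list(range(170,345,7)):
    col=np.where((d[218:262,u]>0)&(d[218:262,u]<.262))[0]
    if len(col): v=218+col[0]; print(u,v,world(c,d,[(u,v+2)]).round(4).tolist())
print(world(c,d,[(u,v) for v in(200,215,222) for u in (235,257,275)]).round(4))
E
```

```text
10.7 [0.52713911 0.07060702 0.03520881] 0.05881831981299267 [-0.54973476  0.63337861  0.4126045 ]
170 218 [[0.4717, 0.0731, 0.0386]]
177 218 [[0.4764, 0.0733, 0.0389]]
184 218 [[0.481, 0.0734, 0.0391]]
191 218 [[0.4855, 0.0735, 0.039]]
198 218 [[0.49, 0.0735, 0.0389]]
205 218 [[0.4945, 0.0735, 0.0388]]
212 218 [[0.4989, 0.0735, 0.0387]]
219 218 [[0.5046, 0.0768, 0.0467]]
226 218 [[0.51, 0.0811, 0.0574]]
233 218 [[0.5141, 0.0814, 0.058]]
240 218 [[0.518, 0.081, 0.0568]]
247 218 [[0.522, 0.081, 0.0567]]
254 218 [[0.526, 0.081, 0.0568]]
261 218 [[0.53, 0.081, 0.0566]]
268 218 [[0.534, 0.0811, 0.0567]]
275 218 [[0.5379, 0.0815, 0.0577]]
282 218 [[0.5419, 0.0815, 0.0575]]
289 218 [[0.5469, 0.0785, 0.0496]]
296 218 [[0.5511, 0.0786, 0.0498]]
303 218 [[0.5552, 0.0787, 0.0499]]
310 218 [[0.5594, 0.0788, 0.0501]]
317 218 [[0.5637, 0.0788, 0.0499]]
324 218 [[0.5679, 0.0789, 0.05]]
331 218 [[0.5722, 0.0788, 0.0497]]
338 218 [[0.5764, 0.0789, 0.0499]]
[[0.5154 0.0936 0.059 ]
 [0.5276 0.091  0.0501]
 [0.5381 0.0911 0.05  ]
 [0.5152 0.0843 0.0579]
 [0.5276 0.0842 0.057 ]
 [0.5378 0.0845 0.0574]
 [0.5151 0.0799 0.0573]
 [0.5277 0.0797 0.0563]
 [0.538  0.0799 0.0566]]
```

Emit:
{"op": "carry_out", "data": {
  "steps": [
    [[0,0,0],[0,0,0.3],115],
    [[0,0,0],[0,0,0.6],115],
    [[0,0,0],[0,0,0.9],115],
    [[0,0,0],[0,0,1.1],115],
    [[0,0,0],[0,0,1.1],115],
    [[0,0,0],[0,0,1.1],115],
    [[0,0,0],[0,0,1.1],115],
    [[0,0,0],[0,0,1.1],115]
  ]
}}

```text
clock: 11.75
tcp_pos: [0.5281, 0.0706, 0.0253]
orientation: [0.0, 0.702, 0.712, 0.0]
wrist_force: [-0.3, -0.1, -0.4]
finger_gap: 0.0468
grip_force: 0.0
```

```bash
python3 - <<'E'
from h import *
s=env.get_state(); print(s['clock'],s['tcp_pos'],s['finger_gap'],s['wrist_force'])
c,p,d=cam('wrist'); cv2.imwrite('pics/wrist6.png',cv2.resize(p[190:270,180:340],(800,400),interpolation=cv2.INTER_CUBIC)[:,:,::-1])
for u in (200,205,210,300,305,310):
    vs=list(range(218,246,3)); print(u,world(c,d,[(u,v) for v in vs])[:,2].round(3))
E
```

```text
11.75 [0.52810383 0.07061171 0.02534469] 0.0467992758439457 [-0.29863738 -0.07396724 -0.35579215]
200 [0.038 0.039 0.039 0.039 0.063 0.067 0.071 0.074 0.078 0.08 ]
205 [0.037 0.04  0.039 0.039 0.064 0.068 0.07  0.074 0.077 0.08 ]
210 [0.036 0.039 0.039 0.039 0.063 0.066 0.067 0.068 0.067 0.068]
300 [0.05  0.049 0.05  0.05  0.05  0.05  0.05  0.05  0.059 0.059]
305 [0.05  0.05  0.049 0.049 0.064 0.067 0.07  0.073 0.073 0.074]
310 [0.05  0.05  0.05  0.05  0.063 0.067 0.071 0.074 0.078 0.081]
```

View pics/wrist6.png

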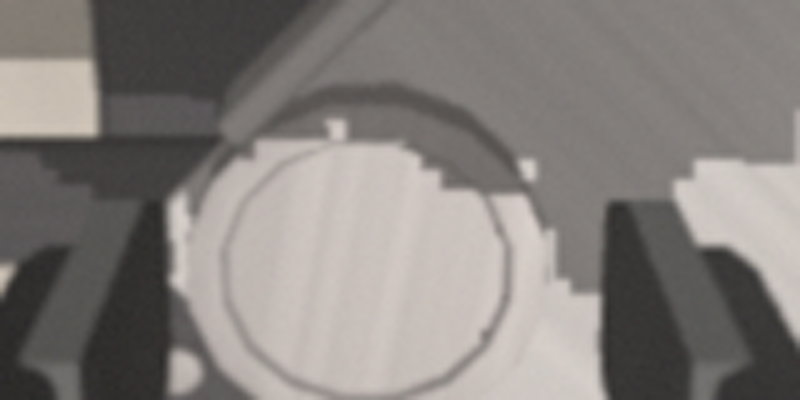

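The close crop shows the coin between the open fingers. The coin spans crop x 188 to 550 and the finger faces are at 168 and 603, so I'll shift about 1.5 mm towards −x, lower about 4 mm, then grip.

Emit:
{"op": "carry_out", "data": {
  "steps": [
    [[0,0,0],[0,-0.2,0],115],
    [[0,0,0],[0,-0.2,0.1],115],
    [[0,0,0],[0,-0.2,0.2],115],
    [[0,0,0],[0,-0.2,0.3],115],
    [[0,0,0],[0,-0.2,0.4],115],
    [[0,0,0],[0,-0.2,0.4],115],
    [[0,0,0],[0,-0.2,0.4],115],
    [[0,0,0],[0,-0.2,0.4],115]
  ]
}}

```text
clock: 12.8
tcp_pos: [0.5261, 0.0705, 0.0213]
orientation: [0.0, 0.702, 0.712, 0.0]
wrist_force: [0.1, -0.2, 0.3]
finger_gap: 0.047
grip_force: 0.0
```

```bash
python3 - <<'E'
from h import *
s=env.get_state(); print(s['tcp_pos'],s['finger_gap'],s['wrist_force'])
c,p,d=cam('wrist')
for u in (203,207,303,308):
    vs=list(range(222,240,2)); print(u,world(c,d,[(u,v) for v in vs])[:,2].round(3))
E
```

```text
[0.5261295  0.07054728 0.02131921] 0.04700241077841857 [ 0.10282973 -0.16213962  0.32445665]
203 [0.039 0.039 0.039 0.039 0.059 0.062 0.065 0.066 0.069]
207 [0.039 0.039 0.039 0.039 0.059 0.062 0.064 0.067 0.069]
303 [0.05  0.05  0.05  0.05  0.059 0.061 0.063 0.063 0.063]
308 [0.05  0.049 0.05  0.05  0.06  0.062 0.064 0.066 0.069]
```

Emit:
{"op": "carry_out", "data": {
  "steps": [
    [[0,0,0],[0,0,0.1],115],
    [[0,0,0],[0,0,0.1],115],
    [[0,0,0],[0,0,0.2],115],
    [[0,0,0],[0,0,0.2],115],
    [[0,0,0],[0,0,0.2],115],
    [[0,0,0],[0,0,0.2],115],
    [[0,0,0],[0,0,0.2],115],
    [[0,0,0],[0,0,0.2],115]
  ]
}}

```text
clock: 13.85
tcp_pos: [0.526, 0.0706, 0.0193]
orientation: [0.0, 0.702, 0.712, -0.0]
wrist_force: [-0.9, 0.0, -1.1]
finger_gap: 0.0467
grip_force: 0.0
```

Emit:
{"op": "carry_out", "data": {
  "steps": [
    [[0,0,0],[0,0,0],130],
    [[0,0,0],[0,0,0],145],
    [[0,0,0],[0,0,0],160],
    [[0,0,0],[0,0,0],160],
    [[0,0,0],[0,0,0],160],
    [[0,0,0],[0,0,0],160],
    [[0,0,0],[0,0,0],160],
    [[0,0,0],[0,0,0],160]
  ],
  "force": 30
}}

```text
clock: 14.85
tcp_pos: [0.5263, 0.0706, 0.0195]
orientation: [0.0, 0.702, 0.712, 0.0]
wrist_force: [-0.1, -0.5, 4.6]
finger_gap: 0.0379
grip_force: 30.1
```

Emit:
{"op": "carry_out", "data": {
  "steps": [
    [[0,0,0],[0,0,-0.2],160],
    [[0,0,0],[0,0,-0.5],160],
    [[0,0,0],[0,0,-1],160],
    [[0,0,0],[0,0,-1.6],160],
    [[0,0,0],[0,0,-2.3],160],
    [[0,0,0],[0,0,-3],160],
    [[0,0,0],[0,0,-3],160],
    [[0,0,0],[0,0,-3],160]
  ]
}}

```text
clock: 15.85
tcp_pos: [0.526, 0.0706, 0.0492]
orientation: [0.0, 0.702, 0.712, -0.0]
wrist_force: [-0.5, 0.1, -0.0]
finger_gap: 0.0381
grip_force: 30.2
```

```bash
python3 - <<'E'
from h import *
s=env.get_state(); print(s['tcp_pos'],s['finger_gap'],s['grip_force'],s['wrist_force'])
c,p,d=cam('wrist')
uv=[(u,v) for v in (205,212,220,230,240,250) for u in (235,257,280)]
print(np.c_[uv,world(c,d,uv).round(4)])
delta([.434,.2,.085],0.8); delta([.434,.355,.085],0.8)
E
```

```text
[0.52596611 0.07055418 0.04924038] 0.03807847892226566 30.24197280406952 [-0.53624687  0.07101728 -0.02579668]
[[2.350e+02 2.050e+02 5.124e-01 8.300e-02 5.010e-02]
 [2.570e+02 2.050e+02 5.265e-01 8.300e-02 4.950e-02]
 [2.800e+02 2.050e+02 5.412e-01 8.340e-02 5.020e-02]
 [2.350e+02 2.120e+02 5.124e-01 7.830e-02 5.030e-02]
 [2.570e+02 2.120e+02 5.263e-01 9.060e-02 8.390e-02]
 [2.800e+02 2.120e+02 5.414e-01 7.840e-02 4.970e-02]
 [2.350e+02 2.200e+02 5.151e-01 8.720e-02 8.680e-02]
 [2.570e+02 2.200e+02 5.263e-01 8.750e-02 8.740e-02]
 [2.800e+02 2.200e+02 5.384e-01 8.640e-02 8.420e-02]
 [2.350e+02 2.300e+02 5.151e-01 8.180e-02 8.710e-02]
 [2.570e+02 2.300e+02 5.264e-01 8.170e-02 8.660e-02]
 [2.800e+02 2.300e+02 5.382e-01 8.230e-02 8.760e-02]
 [2.350e+02 2.400e+02 5.150e-01 7.590e-02 8.670e-02]
 [2.570e+02 2.400e+02 5.265e-01 7.590e-02 8.630e-02]
 [2.800e+02 2.400e+02 5.386e-01 7.600e-02 8.640e-02]
 [2.350e+02 2.500e+02 5.149e-01 7.010e-02 8.680e-02]
 [2.570e+02 2.500e+02 5.266e-01 7.000e-02 8.620e-02]
 [2.800e+02 2.500e+02 5.388e-01 7.040e-02 8.670e-02]]
turn [-0.02  0.   -0.03] shift [13.06 -9.01 -3.59]
turn [-0.02  0.   -0.03] shift [28.56 -8.8  -3.59]
```

The coin is held flat, with its top at 0.0867, so its underside is about 29.5 mm above the TCP. Next I carry it to the dish.

Emit:
{"op": "carry_out", "data": {
  "steps": [
    [[0,0,0],[0,0,-1.5],160],
    [[0,0,0],[2,-0.6,-3],160],
    [[0,0,0],[6,-1.8,-3.5],160],
    [[0,0,0],[11,-3.4,-3.5],160],
    [[0,0,0],[16.5,-5.1,-3.5],160],
    [[0,0,0],[22,-6.8,-3.5],160],
    [[0,0,0],[26,-8,-3.5],160],
    [[0,0,0],[28.5,-8.8,-3.5],160]
  ]
}}

```text
clock: 16.9
tcp_pos: [0.4335, 0.3566, 0.0852]
orientation: [0.0, 0.702, 0.713, 0.0]
wrist_force: [0.4, -0.7, -0.6]
finger_gap: 0.0381
grip_force: 30.3
```

```bash
python3 - <<'E'
from h import *
s=env.get_state(); print(s['clock'],s['tcp_pos'],s['finger_gap'],s['grip_force'],s['joint_pos'])
c,p,d=cam('wrist')
uv=[(u,v) for v in (222,230,240,250) for u in (235,257,280)]
print(world(c,d,uv).round(4)[:,2])
# dish from wrist: points on floor level
g=p.max(2).astype(int); ok=(d>.1); vv,uu=np.where(ok&(np.arange(384)[:,None]<225)); w=world(c,d,[(a,b) for a,b in zip(uu[::3],vv[::3])]); q=g[vv[::3],uu[::3]]
k=(abs(w[:,2]-.012)<.003)&(np.hypot(w[:,0]-.434,w[:,1]-.3545)<.075)&(q<110); r=w[k]; print(k.sum())
A=np.c_[2*r[:,:2],np.ones(len(r))]; x=np.linalg.lstsq(A,(r[:,:2]**2).sum(1),rcond=None)[0]; print('rim fit',x[:2],np.sqrt(x[2]+x[0]**2+x[1]**2))
delta([.434,.3545,-.0245],0.8)
E
```

```text
16.9 [0.4335231  0.35657584 0.08523705] 0.03806430742738682 30.28665840625763 [ 5.45263525e-01  3.45958844e-01 -1.97182552e-01  1.02666483e+00
  7.57809865e-05  2.10042464e+00]
[0.1239 0.1227 0.1232 0.1232 0.1225 0.1238 0.1214 0.1227 0.1224 0.1228
 0.1225 0.1228]
224
rim fit [0.43508809 0.35480741] 0.05888764109838315
turn [ 0.03 -0.15  0.19] shift [-0.46  0.1  10.97]
```

Emit:
{"op": "carry_out", "data": {
  "steps": [
    [[0,0,0],[-0.1,0.1,3],160],
    [[0,0,0],[-0.1,0.1,6],160],
    [[0,0,0],[-0.1,0.1,8.5],160],
    [[0,0,0],[-0.1,0.1,9.7],160],
    [[0,0,0],[-0.1,0.1,10.4],160],
    [[0,0,0],[-0.1,0.1,10.7],160],
    [[0,0,0],[-0.1,0.1,10.9],160],
    [[0,0,0],[-0.1,0.1,10.9],160]
  ]
}}

```text
clock: 17.95
tcp_pos: [0.4356, 0.3536, -0.0243]
orientation: [0.0, 0.702, 0.712, 0.0]
wrist_force: [-0.7, 0.3, -1.0]
finger_gap: 0.0382
grip_force: 30.3
```

Emit:
{"op": "carry_out", "data": {
  "steps": [
    [[0,0,0],[0,0,0],140],
    [[0,0,0],[0,0,0],125],
    [[0,0,0],[0,0,0],115],
    [[0,0,0],[0,0,0],110],
    [[0,0,0],[0,0,-0.5],110],
    [[0,0,0],[0,0,-2],110],
    [[0,0,0],[0,0,-6],110],
    [[0,0,0],[0,0,-11],110]
  ]
}}

```text
clock: 18.95
tcp_pos: [0.4346, 0.3529, 0.0865]
orientation: [-0.0, 0.702, 0.712, -0.001]
wrist_force: [0.3, 0.2, -0.8]
finger_gap: 0.0485
grip_force: 0.0
```

Emit:
{"op": "carry_out", "data": {
  "steps": [
    [[0,0,0],[-5,0,-3],110],
    [[0,0,0],[-10,0,-5],110],
    [[0,0,0],[-15,0,-5],110],
    [[0,0,0],[-20,0,-5],110],
    [[0,0,0],[-25,0,-5],110],
    [[0,0,0],[-30,0,-5],110],
    [[0,0,0],[-30,0,-5],110],
    [[0,0,0],[-30,0,-5],110]
  ]
}}

```text
clock: 19.95
tcp_pos: [0.4395, 0.0534, 0.1361]
orientation: [0.0, 0.703, 0.712, 0.0]
wrist_force: [-0.1, 0.7, 0.1]
finger_gap: 0.0484
grip_force: 0.0
```

```bash
python3 - <<'E'
from h import *
s=env.get_state(); print(s['clock'],s['tcp_pos'],s['wrist_force'],s['qvel'].round(3))
c,p,d=cam('top')
vv,uu=np.mgrid[225:285,130:192]; w=world(c,d,np.c_[uu.ravel(),vv.ravel()]); g=p[225:285,130:192].max(2).ravel()
k=(np.hypot(w[:,0]-.4345,w[:,1]-.355)<.05)&(g>115); print(k.sum(),w[k].mean(0),w[k].std(0))
A=np.c_[w[k][:,:2],np.ones(k.sum())]; print(np.linalg.lstsq(A,w[k][:,2],rcond=None)[0])
print(world(c,d,[(160,254),(150,240),(271,175),(271,205),(272,215),(278,250)]).round(4))
E
```

```text
19.95 [0.43950625 0.05340894 0.13610084] [-0.08526216  0.68493819  0.13984535] [ 0.031  0.009 -0.003 -0.004 -0.001 -0.003]
194 [0.43586672 0.35385335 0.01202673] [0.00990934 0.00983871 0.00094972]
[ 0.02394435 -0.02493552  0.0104137 ]
[[0.4347 0.354  0.0113]
 [0.4697 0.3816 0.0049]
 [0.6235 0.0731 0.0505]
 [0.5504 0.0747 0.0504]
 [0.5262 0.0729 0.0513]
 [0.4795 0.0894 0.6377]]
```

```bash
python3 -c "
from workcell import env
print(env.hand_in())"
```

```text
the job is handed in; nothing more can be done
None
```

I pressed the lever fully (the coin slid home into the notch), let the tray come back level, then put the coin flat in the round grey dish about 2 mm from its centre, and handed in at about 20 s with no verdict returned; the fingertips measured about 30 mm behind the stated TCP, so I worked from the measured tip position.

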